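# Hold the tablet up for the reader in the armchair

## Task

Draw the tablet up out of its groove in the oak dock and present it to the reader's armchair: centred in front of the chair, screen squarely facing it, picture upright, leaning back about 30 degrees, lower edge about 15 cm above the table. Finish while holding it still there. The tablet must not touch the table, and everything else, including the two paperbacks in the dock, stays as it is.

Things in the scene. Friction and masses are not known exactly. Their poses are not given: they have to be found in the camera images.
- tablet: The tablet: a slab 10 mm thick, 204 mm wide and 136 mm high, about 0.34 kg, standing on a long edge in a groove of the dock. Origin: centre of its lower long edge. x points out of the screen (black front with a lit picture of lawn and sky; the back is plain aluminium), y along its width, z up its height. Pinch it across its thickness by the upper edge.
- tablet_top (a point): Middle of the tablet's upper long edge, 136 mm above its origin along z.
- tablet_screen (a point): Middle of the tablet's screen, 68 mm above its origin along z, on the screen side (x = 5 mm).
- tablet_left (a point): Lower corner of the tablet, 102 mm from its origin along y.
- tablet_right (a point): Lower corner of the tablet, 102 mm from its origin along minus y.
- dock: Fixed oak dock, 150 (x) by 200 (y) by 45 mm high, three grooves along its y at x = -50, 0 and +50 mm, each 13 mm wide with its floor 10 mm above the table (35 mm deep). Tablet and two paperbacks stand one in each, in any order, tablet x along dock x; the tablet's upper edge is 146 mm above the table. Origin: centre of its underside.
- book_red: Red paperback 10 mm thick, 176 mm wide, 108 mm high, loose, upright in a groove; its top is 118 mm above the table. Origin: centre of its lower edge; axes as the tablet's.
- book_green: Green paperback, same size and standing as the red one.
- armchair: Pale wooden armchair with cream fleece, 635 mm wide, on the floor at the table's far side, facing the robot, arms just under the table edge. Origin: a point of the table top on the chair's midline, 320 mm in front of the middle of the seat. x points from there straight back over the seat (away from the robot), y along the chair's width, z up.
- fruit_bowl: Glass bowl heaped with fruit, 224 mm across, about 135 mm high, stands at the right, towards the far edge. Origin: centre of its foot.
- glasses: Black reading glasses, 136 mm wide, 140 mm deep, 45 mm high, open on a magazine at the left. Origin: on the magazine, under the middle of the lenses.
- mug: Blue mug, 80 mm across, 92 mm high, on a cork coaster at the right near the robot. Origin: centre of its foot.
- remote: Black remote control 46 x 165 x 18 mm, lying at the right. Origin: centre of its underside.
- candle: Candle in an amber glass, 76 mm across, 96 mm high with its wick, near the far edge. Origin: centre of its foot.

How it is judged:
By the outcome, as a careful person would: the job done as asked, in the order asked, and still so for the second after the job is handed in, while the arm keeps its last pose, push and grip.
It also fails if it takes over 40 s, if anything falls off the work surface, if the arm or the gripper's body presses on something with over 40 N, if the wrist force passes 120 N, or if a joint passes its speed limit or range.

## Robot

A 6-joint arm with a two-finger parallel gripper is mounted at the origin on the work surface. World frame = base frame: x ahead of the robot, y to its left, z up, the work surface at z = 0. Lengths are in m, angles in rad, forces in N, time in s.
With the tool pointing down it reaches from about 0.3 to 0.875 m from the base axis. Payload 4.2 kg.
Tool frame: the origin (TCP) lies between the finger pads; the fingertips stand r.tip_extent ahead of it and the grasp point (between the pads) lies 5 mm behind it (r.tip_extent is the distance from the TCP to the fingertips, in m); z points along the fingers, y is the line along which they close (so a half turn about z gives the same grasp; the last joint's range is limited). The gripper opens to 85 mm and grips with 20 to 120 N. Pads are 22 mm wide; open, the fingers measure 114 mm over their backs; the gripper's body (76 mm by 85 mm) begins 54 mm behind the grasp point. The pads swing forward as they close: fully open they stand 13 mm farther back than shut.
Start: joints at [-1.291, 0.32, 1.565, -0, 1.257, -0.02], TCP at [0.17, -0.549, 0.245] pointing down, gripper open.
Joint ranges: [-3.11, 3.11], [-0.84, 2.01], [0.21, 2.61], [-1.34, 4.49], [0.05, 2.63], [-2.56, 2.56]. Speed limits (rad/s): [2.57, 2.57, 3.14, 3.14, 3.14, 3.14].

## Interface

Orientations are given as a unit quaternion [w, x, y, z].
In Python, from bench import r, eyes, workorder gives the robot as it stands.
- The arm moves only by the tool servo_tool, never from a script. Its argument "steps" is a list of rows, each a list of 4 numbers: the shift along the tool's x, y, z in m, then the turn about the tool's z in degrees. In form: [[dx, dy, dz, spin], ...]. A call has 1 to 5 rows; each row is the pose to reach, as a shift and turn from the pose commanded when the call began, along the tool's axes at that moment; what a row does not reach only later rows make up. A row lasts 1/10 s, in which the tool goes at most 50 mm and 8.59 degrees, less where a joint would pass 70% of its speed; a pose out of reach is approached as far as the arm can. A call with a gripper value outside its range is refused whole. "claw" is the opening, from 0 (shut) to 1 (fully open), set as the call begins (left out, the last holds). The fingers move at their own pace and stop on an object; "newtons" is the grip in N (left out, the last holds). Time passes only in rows, so rows that repeat a pose let the fingers close. It gives the time, the measured TCP pose, the force, the opening and the grip force at its end, in the units of the state.
- r.read_state(): the state, without advancing time (a new reading comes with each control period).
- eyes.get_image(name): name is "scene" or "side" or "wrist"; returns (picture, depth): 480x640x3 uint8, blue, green, red; 480x640 float32, m along the optical axis (not along the pixel's ray), 0 where there is no reading.
- eyes.camera_params(name): a dict with "fx", "fy", "cx", "cy" (pixels), "position" and "attitude" of the camera in the world. Camera axes: x right, y up, looking along -z (the intrinsics and any distortion apply to the point x, -y, -z); pixel columns grow to the right and rows downward; lengths in m; the calibration is good to about 2 mm. A picture is of the moment at which its call begins: read the wrist's pose just before it. camera_params takes no time and is no camera call; for the wrist camera it gives the pose at the moment of the call.
- workorder.hand_in(): hands the job in; it is judged then, once.
The state is a dict: "clock": time; "joint_positions": joint angles; "qd": joint speeds; "effort": joint torques, N m; "tool_pos": TCP position; "tool_rot": TCP orientation; "ft_force": force on the tool from outside, world axes, zero at the start; "moment": the same for the moment, N m; "finger_gap": opening from 0.0 (shut) to 1.0 (fully open); "grip_force": force on a finger pad.
Only numpy, scipy, OpenCV 4.12 (cv2) and the standard library are available. Lean on these libraries where they do the work, as an engineer would, in place of code of your own. Each camera call takes 0.05 s, during which the arm holds its last target. There are 200 camera calls.

## Working session

There is one attempt and no reset: what is moved stays moved. The work goes in short steps, Python scripts to look and compute and a tool call to move; the robot and the scene stay as the last step left them, time stands still between calls to the robot, and variables do not carry over. Pictures are saved under pics/ and viewed, at most 10 in all, crops included, and the job is handed in when it is done.

Besides the shell and the picture viewer there is one more tool, called after "Request:" as name([rows], argument=value, ...), one row to a line, values as JSON. servo_tool: Moves the arm, as the interface text tells. Its arguments: {"type":"object","properties":{"steps":{"type":"array","items":{"type":"array","items":{"type":"number"}}},"claw":{"type":"number"},"newtons":{"type":"number"}},"required":["steps"]}

```bash
mkdir -p pics; ls; cat > h.py <<'E'
import numpy as np, cv2
from scipy.spatial.transform import Rotation as R
from bench import r, eyes, workorder
def rot(q): return R.from_quat([q[1],q[2],q[3],q[0]])
def grab(name):
    p=eyes.camera_params(name); im,d=eyes.get_image(name); return im,d,p
def world(p,uv,d):
    uv=np.atleast_2d(uv).astype(float); d=np.atleast_1d(d)
    c=np.c_[(uv[:,0]-p['cx'])/p['fx']*d, -(uv[:,1]-p['cy'])/p['fy']*d, -d]
    return rot(p['attitude']).apply(c)+np.array(p['position'])
def cloud(d,p):
    v,u=np.mgrid[0:d.shape[0],0:d.shape[1]]
    return world(p,np.c_[u.ravel(),v.ravel()],d.ravel()).reshape(d.shape+(3,))
def onplane(p,uv,z):
    o=np.array(p['position']); a=world(p,uv,np.ones(len(np.atleast_2d(uv))))-o
    return o+a*((z-o[2])/a[:,2])[:,None]
E
python3 - <<'E'
from h import *
for n in ("scene","side"):
    im,d,p=grab(n); cv2.imwrite(f"pics/{n}0.png",im); np.savez(f"{n}0.npz",im=im,d=d)
    print(n,p)
print(r.read_state(), r.tip_extent)
E
```

```text
pics
scene {'fx': 462.37112149305733, 'fy': 462.37112149305733, 'cx': 319.0274681215987, 'cy': 246.18670594090725, 'position': array([1.06089886, 0.32591659, 1.1751279 ]), 'attitude': array([0.4835056 , 0.13125263, 0.21794669, 0.83755258])}
side {'fx': 556.2533297827548, 'fy': 556.2533297827548, 'cx': 327.74492504024704, 'cy': 238.96036741213277, 'position': array([ 0.29267544, -1.05436672,  1.33929806]), 'attitude': array([ 0.92846832,  0.35685537, -0.03742911, -0.09591606])}
{'clock': 0.1, 'joint_positions': array([-1.29098256e+00,  3.20247530e-01,  1.56555901e+00,  2.45839412e-05,
        1.25738427e+00, -2.00028425e-02]), 'qd': array([-0.00061148, -0.00123148, -0.00277411,  0.00144548, -0.00095248,
        0.0007337 ]), 'effort': array([ 1.83165253e-05, -4.16410017e+01, -2.34704125e+01, -5.77018113e-05,
        4.91540821e-03,  1.21759891e-05]), 'tool_pos': array([ 0.1697193 , -0.54896481,  0.2445543 ]), 'tool_rot': array([-7.93859825e-04,  9.88785028e-01,  1.49343662e-01, -9.19212745e-05]), 'ft_force': array([0.61159689, 0.60572245, 0.30676521]), 'moment': array([-0.00334719, -0.01553839,  0.00340956]), 'grip_force': 0.0, 'finger_gap': 0.9985417788151085} 0.014
```

View pics/scene0.png

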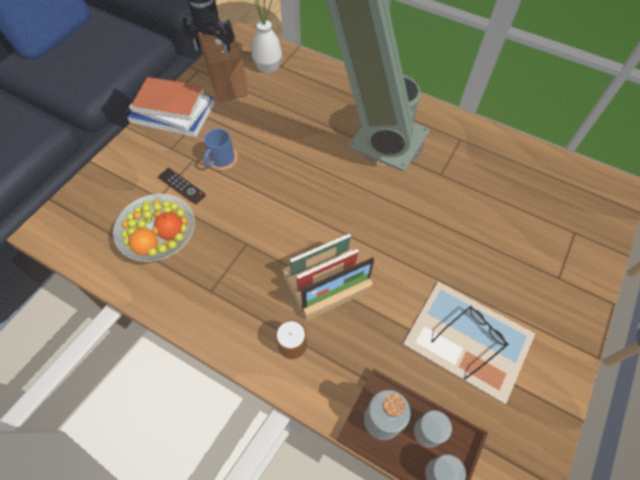

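View pics/side0.png

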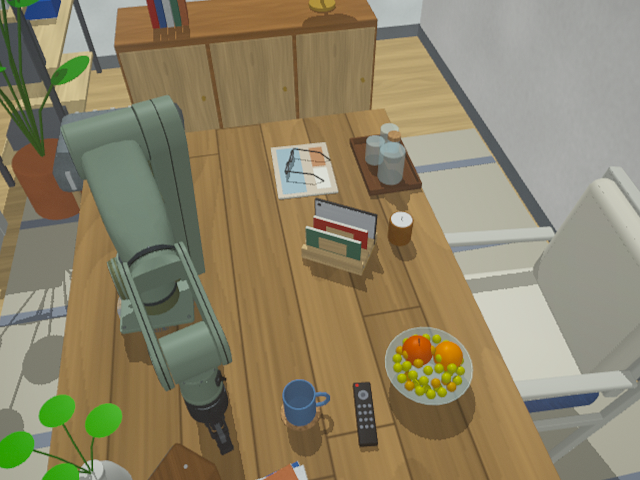

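The scene view shows the tablet (screen at about 338,285) in the outer groove on the chair side, with red in the middle and green in the other outer groove. The candle is at (291,335), the chair arms at (60,350) and (245,445). The side view shows the same dock at (340,235), with the chair arms at about (500,237) and (540,385). Next I'll measure the tablet, dock and chair.

```bash
python3 - <<'E'
from h import *
for n in ("scene","side"):
    z=np.load(n+"0.npz"); im,d=z['im'],z['d']; p=eyes.camera_params(n); C=cloud(d,p); hsv=cv2.cvtColor(im,cv2.COLOR_BGR2HSV)
    u0,u1,v0,v1=(280,385,225,325) if n=="scene" else (295,390,190,280)
    sub=np.zeros(d.shape,bool); sub[v0:v1,u0:u1]=1; sub&=d>0
    def desc(nm,m):
        P=C[m]
        if len(P)<8: print(n,nm,len(P)); return
        rc=cv2.minAreaRect(P[:,:2].astype(np.float32)*1000)
        _,_,V=np.linalg.svd((P-P.mean(0))[:, :2],full_matrices=False)
        print(n,nm,len(P),'mean',P.mean(0).round(4),'zmax',np.percentile(P[:,2],[50,98]).round(4),'rect',np.round(rc[0],1),np.round(rc[1],1),'dir',np.degrees(np.arctan2(V[0,1],V[0,0])).round(2))
    desc('tablet top',sub&(C[...,2]>.125)&(C[...,2]<.17))
    desc('book tops',sub&(C[...,2]>.105)&(C[...,2]<.122))
    H=hsv[...,0].astype(int);S=hsv[...,1]
    desc('red',sub&((H<6)|(H>172))&(S>120)&(C[...,2]>.05)); desc('green',sub&(H>60)&(H<90)&(S>60)&(C[...,2]>.05))
    desc('dock face',sub&(C[...,2]>.035)&(C[...,2]<.05))
    # screen plane
    if n=="scene":
        m=sub&(C[...,2]>.06)&(C[...,2]<.14); P=C[m]; P=P[P[:,0]>0]
        k=np.zeros(d.shape,np.uint8); cv2.fillPoly(k,[np.array([(308,298),(306,293),(370,266),(371,280)])],1)
        P=C[(k>0)&(d>0)]; c=P.mean(0); _,s,V=np.linalg.svd(P-c); print('screen',c.round(4),V[2].round(4),s)
    # chair: light pixels, height bands
    m=(d>0)&(S<60)&(hsv[...,2]>120)&(C[...,0]>0.6)&(C[...,2]<-0.005)&(C[...,2]>-.12)
    nl,lab,st,ce=cv2.connectedComponentsWithStats(m.astype(np.uint8))
    for i in range(1,nl):
        if st[i,4]>150: print(st[i]); desc('chair%d'%i,lab==i)
    t=(d>0)&(abs(C[...,2])<.01)&(H>5)&(H<25)&(S>70); P=C[t]; print('table x',np.percentile(P[:,0],[0.5,99.8]),'y',np.percentile(P[:,1],[.5,99.5]))
E
```

```text
scene tablet top 540 mean [0.6009 0.1256 0.1407] zmax [0.1434 0.1494] rect [597.6 125.2] [ 13.7 203.3] dir -33.48
scene book tops 897 mean [0.57   0.077  0.1153] zmax [0.1165 0.1214] rect [570.4  83.6] [113.8 202.2] dir -29.93
scene red 327 mean [0.5823 0.0826 0.0901] zmax [0.0927 0.1163] rect [589.8 105.7] [ 55.6 171.1] dir -32.59
scene green 48 mean [0.5912 0.1231 0.0916] zmax [0.0852 0.1127] rect [572.3  87.8] [103.6 172.4] dir -46.56
scene dock face 1054 mean [0.6017 0.0947 0.0444] zmax [0.0447 0.0492] rect [570.7  83.3] [151.9 202.1] dir 123.03
screen [0.5875 0.1379 0.093 ] [-0.5522 -0.8335  0.0166] [1.48388276 0.57175107 0.05359375]
[   0  304  122  176 4667]
scene chair8 4667 mean [ 1.1803 -0.3962 -0.0907] zmax [-0.1037 -0.0108] rect [1112.6 -350.6] [402.4 295.9] dir 25.28
[ 224  407   68   73 1767]
scene chair50 1767 mean [ 1.0123  0.136  -0.0989] zmax [-0.0993 -0.0912] rect [1016.7  134.9] [ 58.9 210.7] dir -6.52
table x [-0.24554058  0.92084585] y [-0.78269095  0.79294228]
side tablet top 443 mean [0.5951 0.1173 0.138 ] zmax [0.1389 0.1497] rect [565.7  85.4] [116.5 205.2] 
[... 243 characters left out ...]
ean [0.54   0.0337 0.0882] zmax [0.0923 0.1145] rect [535.6  34.3] [ 18.2 174. ] dir -33.17
side dock face 664 mean [0.5643 0.0274 0.0432] zmax [0.0436 0.0493] rect [588.5  32.2] [289.  138.4] dir 169.72
[ 475    0  165  191 4762]
side chair1 4762 mean [ 1.7782  0.8806 -0.0625] zmax [-0.0629 -0.0072] rect [1776.9 1049.3] [1634.7   36.8] dir -89.94
[ 444  220  196  151 5538]
side chair16 5538 mean [ 1.2634 -0.1472 -0.0735] zmax [-0.0813 -0.0085] rect [1154.8 -146.4] [611.9 397.3] dir -74.3
[ 514  370  124   30 2123]
side chair22 2123 mean [ 1.1312 -0.4604 -0.1085] zmax [-0.1087 -0.0969] rect [1120.6 -456.5] [ 59.5 397.3] dir 176.11
table x [-0.252399    1.03787699] y [-0.68876827  1.85937525]
```

Request:
servo_tool([
  [0,0,-0.05,0],
  [0,0,-0.1,0],
  [0,0,-0.15,0],
  [0,0,-0.15,0],
])

```text
clock: 0.5
tool_pos: [0.1704, -0.5512, 0.4029]
tool_rot: [0.007, 0.989, 0.149, 0.001]
ft_force: [-0.2, -0.4, -0.7]
finger_gap: 1.0
grip_force: 0.0
```

Measured: tablet top centre (0.598, 0.125, 0.146) with its screen normal at azimuth 56.5°. The chair axis is at about -5°, on a midline near y≈-0.13 at x=0.7. The servo has no tilt axis, so I'll go to free space in front of the chair and see how the arm behaves at the edge of its reach.

Request:
servo_tool([
  [0.45,-0.33,0,-40],
  [0.45,-0.33,0,-40],
  [0.45,-0.33,0,-40],
  [0.45,-0.33,0,-40],
  [0.45,-0.33,0,-40],
])

```text
clock: 1.0
tool_pos: [0.3193, -0.3467, 0.3945]
tool_rot: [-0.0, 0.877, 0.48, -0.0]
ft_force: [1.3, -0.3, -0.3]
finger_gap: 1.0
grip_force: 0.0
```

```bash
cat >> h.py <<'E'
def plan(pos,yaw=None):
    s=r.read_state(); Rt=rot(s['tool_rot']); d=Rt.inv().apply(np.array(pos)-s['tool_pos'])
    y=Rt.apply([0,1,0]); a=np.degrees(np.arctan2(y[1],y[0])); z=Rt.apply([0,0,1])
    print('t',round(s['clock'],2),'pos',s['tool_pos'].round(4),'tool d',d.round(4),'yaw',a.round(2),'spin',None if yaw is None else -((yaw-a+180)%360-180),
      'z',z.round(3),'tilt',np.degrees(np.arccos(-z[2])).round(2),'q',s['joint_positions'].round(3),'F',s['ft_force'].round(1),s['grip_force'],round(s['finger_gap'],3))
E
python3 - <<'E'
from h import *
plan([.5,-.1,.4],-11)
# chair
z=np.load("scene0.npz"); p=eyes.camera_params("scene"); A=cloud(z['d'],p)
q=eyes.camera_params("side"); zs=np.load("side0.npz"); B=cloud(zs['d'],q)
for nm,C,im,d in (("scene",A,z['im'],z['d']),("side",B,zs['im'],zs['d'])):
    S=cv2.cvtColor(im,cv2.COLOR_BGR2HSV)[...,1]
    m=(d>0)&(S<70)&(C[...,2]<-.07)&(C[...,2]>-.12)&(C[...,0]>.88)&(C[...,0]<1.5)
    for lo,hi in ((-.65,-.35),(0,.25)):
        P=C[m&(C[...,1]>lo)&(C[...,1]<hi)]
        if len(P)>50:
            rc=cv2.minAreaRect((P[:,:2]*1000).astype(np.float32)); print(nm,lo,len(P),np.round(rc,1) if 0 else rc, np.median(P[:,2]).round(3))
            for x in np.arange(.9,1.5,.1):
                Q=P[abs(P[:,0]-x)<.02]
                if len(Q)>10: print('  x',x.round(2),'y',np.percentile(Q[:,1],[3,97]).round(3))
    m=(d>0)&(C[...,2]<-.15)&(C[...,2]>-.5)&(C[...,0]>.9)&(C[...,0]<1.6)&(C[...,1]>-.42)&(C[...,1]<.06)&(S<70)
    P=C[m]; print(nm,'z hist',np.histogram(P[:,2],bins=np.arange(-.5,-.14,.03)))
E
```

```text
t 1.0 pos [ 0.3193 -0.3467  0.3945] tool d [ 0.3051  0.0194 -0.0054] yaw -32.58 spin -21.575534366892555 z [-0.001  0.001 -1.   ] tilt 0.05 q [-0.851  0.093  1.491  0.     1.558 -0.282] F [ 1.3 -0.3 -0.3] 0.0 1.0
scene -0.65 3153 ((1113.945556640625, -449.9842834472656), (396.4000244140625, 143.23898315429688), 9.129996299743652) -0.108
  x 0.9 y [-0.461 -0.41 ]
  x 1.0 y [-0.468 -0.416]
  x 1.1 y [-0.477 -0.425]
  x 1.2 y [-0.483 -0.432]
  x 1.3 y [-0.487 -0.354]
scene 0 1754 ((1016.7384643554688, 134.96250915527344), (55.756587982177734, 209.08154296875), 85.7177963256836) -0.099
  x 0.9 y [0.118 0.17 ]
  x 1.0 y [0.111 0.163]
  x 1.1 y [0.103 0.154]
scene z hist (array([    0,     0,     0,     0,     0,     0,     0,    11, 18862,
         347,   356]), array([-0.5 , -0.47, -0.44, -0.41, -0.38, -0.35, -0.32, -0.29, -0.26,
       -0.23, -0.2 , -0.17]))
side -0.65 2691 ((1157.286376953125, -415.8179626464844), (146.3857421875, 385.1979064941406), 86.3514175415039) -0.108
  x 1.0 y [-0.475 -0.424]
  x 1.1 y [-0.482 -0.432]
  x 1.2 y [-0.49  -0.438]
  x 1.3 y [-0.492 -0.356]
side 0 1446 ((1155.4669189453125, 84.98345184326172), (136.73538208007812, 398.93304443359375), 83.80335235595703) -0.107
  x 1.0 y [0.104 0.158]
  x 1.1 y [0.096 0.149]
  x 1.2 y [0.09  0.144]
  x 1.3 y [0.003 0.133]
side z hist (array([   0,    0,    0,    0,    0,    0,   25,  128, 7604,  773,  833]), array([-0.5 , -0.47, -0.44, -0.41, -0.38, -0.35, -0.32, -0.29, -0.26,
       -0.23, -0.2 , -0.17]))
```

Request:
servo_tool([
  [0.305,0.02,0,-25],
  [0.305,0.02,0,-25],
  [0.305,0.02,0,-25],
  [0.305,0.02,0,-25],
  [0.305,0.02,0,-25],
])

```text
clock: 1.5
tool_pos: [0.4683, -0.1458, 0.3946]
tool_rot: [-0.0, 0.754, 0.657, -0.0]
ft_force: [-0.5, -0.5, -0.5]
finger_gap: 0.997
grip_force: 0.0
```

```bash
python3 - <<'E'
from h import *
plan([.8,-.14,.4],-4.3)
for n in ("scene","side"):
    z=np.load(n+"0.npz"); p=eyes.camera_params(n); C=cloud(z['d'],p); m=(z['d']>0)&(C[...,2]<-.22)&(C[...,2]>-.3)&(C[...,0]>.8)&(C[...,0]<1.7)
    a=np.radians(-4.3); P=C[m]-[1,-.156,0]; X=P[:,0]*np.cos(a)+P[:,1]*np.sin(a)+1; Y=-P[:,0]*np.sin(a)+P[:,1]*np.cos(a)
    for y in (-.2,-.1,0,.1,.2):
        k=abs(Y-y)<.02; print(n,y,k.sum(),np.percentile(X[k],[1,99]).round(3) if k.any() else '')
    print(np.percentile(Y,[1,99]).round(3))
E
```

```text
t 1.5 pos [ 0.4683 -0.1458  0.3946] tool d [ 0.0509  0.3278 -0.0056] yaw -7.81 spin -3.5142889848640664 z [-0.001 -0.    -1.   ] tilt 0.04 q [-0.325  0.125  1.454 -0.     1.563 -0.189] F [-0.5 -0.5 -0.5] 0.0 0.997
scene -0.2 1657 [0.916 1.273]
scene -0.1 1764 [0.909 1.272]
scene 0 1888 [0.902 1.271]
scene 0.1 1622 [0.894 1.206]
scene 0.2 1340 [0.885 1.14 ]
[-0.237  0.234]
side -0.2 395 [1.053 1.275]
side -0.1 807 [1.045 1.274]
side 0 749 [1.036 1.274]
side 0.1 702 [1.03  1.274]
side 0.2 644 [1.023 1.273]
[-0.303  1.704]
```

Request:
servo_tool([
  [0.03,0.6,0,0],
  [0.03,0.6,0,0],
  [0.03,0.6,0,0],
  [0.03,0.6,0,0],
  [0.03,0.6,0,0],
])

```text
clock: 2.0
tool_pos: [0.7185, -0.1693, 0.3942]
tool_rot: [-0.0, 0.754, 0.657, -0.0]
ft_force: [1.2, -0.7, 0.6]
finger_gap: 0.995
grip_force: 0.0
```

Request:
servo_tool([
  [0,0.4,0,0],
  [0,0.4,0,0],
  [0,0.4,0,0],
  [0,0.4,0,0],
  [0,0.4,0,0],
])

```text
clock: 2.5
tool_pos: [0.8528, -0.1818, 0.3401]
tool_rot: [0.011, 0.754, 0.657, 0.008]
ft_force: [-0.4, -0.0, 0.3]
finger_gap: 1.0
grip_force: 0.0
```

```bash
python3 - <<'E'
from h import *
plan([.7,-.14,.3],-4.3)
E
```

```text
t 2.5 pos [ 0.8528 -0.1818  0.3401] tool d [ 0.0207 -0.158   0.0359] yaw -7.81 spin -3.514274953627023 z [ 0.026 -0.005 -1.   ] tilt 1.52 q [-0.223  0.928  0.218  0.     1.969 -0.087] F [-0.4 -0.   0.3] 0.0 1.0
```

Request:
servo_tool([
  [0,0.6,0,0],
  [0,0.6,0,0],
  [0,0.6,0,0],
  [0,0.6,0,0],
  [0,0.6,0,0],
])

```text
clock: 3.0
tool_pos: [0.9069, -0.1788, 0.2665]
tool_rot: [0.027, 0.753, 0.657, 0.021]
ft_force: [-0.5, -0.5, -0.1]
finger_gap: 1.002
grip_force: 0.0
```

```bash
python3 - <<'E'
from h import *
plan([.7,-.14,.3],-4.3)
E
```

```text
t 3.0 pos [ 0.9069 -0.1788  0.2665] tool d [ 0.0101 -0.2074 -0.0479] yaw -7.81 spin -3.512392938363405 z [ 0.068 -0.014 -0.998] tilt 3.96 q [-0.207  1.013  0.215  0.     1.844 -0.071] F [-0.5 -0.5 -0.1] 0.0 1.002
```

```bash
python3 - <<'E'
from h import *
D=np.array([(.32,1.5655,1.2574,.5746,.2446),(.125,1.454,1.563,.4905,.3946),(.093,1.491,1.558,.4713,.3945),(.928,.218,1.969,.872,.340),(1.013,.215,1.844,.9244,.2665)])
A=[];b=[]
for a,c,e,R_,Z in D:
    t=a+c; s=t+e
    # r0,h,L1,L2,L2off ; sin s~0 handled w/ L3 unknown but near-down
    A.append([0,np.sin(a),np.sin(t),np.cos(t),np.sin(s)]);b.append(R_)
    A.append([1,np.cos(a),np.cos(t),-np.sin(t),0*np.cos(s)]);b.append(Z)
x=np.linalg.lstsq(np.array(A),np.array(b),rcond=None); print('h-L3,L1,L2,off,L3',x[0].round(3),x[1],(np.array(A)@x[0]-b).round(3))
E
```

```text
h-L3,L1,L2,off,L3 [-0.163  0.591  0.417  0.025  0.311] [2.961984e-07] [-0.  0.  0.  0.  0.  0. -0.  0.  0. -0.]
```

Request:
servo_tool([
  [0,0.4,-0.3,0],
  [0,0.4,-0.3,0],
  [0,0.4,-0.3,0],
  [0,0.4,-0.3,0],
  [0,0.4,-0.3,0],
])

```text
clock: 3.5
tool_pos: [0.8958, -0.1679, 0.3179]
tool_rot: [0.044, 0.753, 0.656, 0.034]
ft_force: [-0.5, 0.2, 0.3]
finger_gap: 1.004
grip_force: 0.0
```

```bash
python3 - <<'E'
from h import *
plan([.7,-.14,.3],-4.3)
E
```

```text
t 3.5 pos [ 0.8958 -0.1679  0.3179] tool d [ 0.001  -0.1985 -0.004 ] yaw -7.8 spin -3.5016394670902287 z [ 0.108 -0.022 -0.994] tilt 6.35 q [-0.198  0.957  0.214  0.     1.86  -0.061] F [-0.5  0.2  0.3] 0.0 1.004
```

Pushing past the reach limit tilts the tool outward at about 0.5° per row, and the tilt persists, so I can build up the 30° lean that way. Right now the tool leans 6.4° toward azimuth -11.5°. I'll overreach at azimuth -60° so that this lean falls in the tablet's own plane (azimuth -33.5°), which gives a clean pinch. I'll correct the resulting roll later.

Request:
servo_tool([
  [-0.585,-0.42,-0.1,0],
  [-0.585,-0.42,-0.1,0],
  [-0.585,-0.42,-0.1,0],
  [-0.585,-0.42,-0.1,0],
  [-0.585,-0.42,-0.1,0],
])

```text
clock: 4.0
tool_pos: [0.7222, -0.3475, 0.3367]
tool_rot: [0.044, 0.753, 0.656, 0.033]
ft_force: [0.3, -0.4, 0.6]
finger_gap: 0.999
grip_force: 0.0
```

Request:
servo_tool([
  [-0.4,-0.22,-0.05,0],
  [-0.4,-0.22,-0.05,0],
  [-0.4,-0.22,-0.05,0],
  [-0.4,-0.22,-0.05,0],
  [-0.4,-0.22,-0.05,0],
])

```text
clock: 4.5
tool_pos: [0.5718, -0.5467, 0.3523]
tool_rot: [0.044, 0.753, 0.656, 0.033]
ft_force: [-0.3, -0.0, 0.5]
finger_gap: 1.0
grip_force: 0.0
```

```bash
python3 - <<'E'
from h import *
plan([.46,-.80,.55])
E
```

```text
t 4.5 pos [ 0.5718 -0.5467  0.3523] tool d [-0.2677 -0.0544 -0.2027] yaw -7.79 spin None z [ 0.107 -0.023 -0.994] tilt 6.28 q [-0.801  0.626  0.801  0.061  1.623 -0.658] F [-0.3 -0.   0.5] 0.0 1.0
```

Request:
servo_tool([
  [-0.17,-0.15,-0.02,0],
  [-0.17,-0.15,-0.02,0],
  [-0.17,-0.15,-0.02,0],
  [-0.17,-0.15,-0.02,0],
  [-0.17,-0.15,-0.02,0],
])

```text
clock: 5.0
tool_pos: [0.3963, -0.6958, 0.3566]
tool_rot: [0.044, 0.754, 0.655, 0.032]
ft_force: [0.3, 0.2, -0.7]
finger_gap: 1.001
grip_force: 0.0
```

Request:
servo_tool([
  [-0.32,0.25,-0.18,0],
  [-0.32,0.25,-0.18,0],
  [-0.32,0.25,-0.18,0],
  [-0.32,0.25,-0.18,0],
  [-0.32,0.25,-0.18,0],
])

```text
clock: 5.5
tool_pos: [0.4342, -0.7579, 0.3814]
tool_rot: [0.062, 0.752, 0.655, 0.029]
ft_force: [1.7, -0.3, 1.1]
finger_gap: 1.004
grip_force: 0.0
```

Request:
servo_tool([
  [-0.32,0.25,-0.18,0],
  [-0.32,0.25,-0.18,0],
  [-0.32,0.25,-0.18,0],
  [-0.32,0.25,-0.18,0],
  [-0.32,0.25,-0.18,0],
])

```text
clock: 6.0
tool_pos: [0.4397, -0.7705, 0.379]
tool_rot: [0.08, 0.752, 0.654, 0.026]
ft_force: [0.3, 0.4, -1.1]
finger_gap: 0.999
grip_force: 0.0
```

```bash
python3 - <<'E'
from h import *
plan([.46,-.80,.55]); s=r.read_state(); print(np.degrees(np.arcsin(rot(s['tool_rot']).apply([0,0,1])@[.552,.8335,0])))
E
```

```text
t 6.0 pos [ 0.4397 -0.7705  0.379 ] tool d [-0.0374  0.0502 -0.1631] yaw -7.69 spin None z [ 0.144 -0.086 -0.986] tilt 9.66 q [-1.096  0.889  0.214  0.093  1.894 -0.92 ] F [ 0.3  0.4 -1.1] 0.0 0.999
0.4244269576996276
```

```bash
python3 - <<'E'
from h import *
plan([.585,.125,.33],56.5)
E
```

```text
t 6.0 pos [ 0.4397 -0.7705  0.379 ] tool d [ 0.9084  0.0163 -0.0082] yaw -7.69 spin -64.19229140588175 z [ 0.144 -0.086 -0.986] tilt 9.66 q [-1.096  0.889  0.214  0.093  1.894 -0.92 ] F [ 0.3  0.4 -1.1] 0.0 0.999
```

Request:
servo_tool([
  [0.908,0.016,-0.01,0],
  [0.908,0.016,-0.01,0],
  [0.908,0.016,-0.01,0],
  [0.908,0.016,-0.01,0],
  [0.908,0.016,-0.01,0],
], claw=0.45)

```text
clock: 6.5
tool_pos: [0.4778, -0.5413, 0.3681]
tool_rot: [0.08, 0.752, 0.654, 0.026]
ft_force: [0.7, -0.0, 0.6]
finger_gap: 0.451
grip_force: 0.0
```

Request:
servo_tool([
  [0.658,0.012,-0.008,0],
  [0.658,0.012,-0.008,0],
  [0.658,0.012,-0.008,0],
  [0.658,0.012,-0.008,0],
  [0.658,0.012,-0.008,0],
])

```text
clock: 7.0
tool_pos: [0.5179, -0.2951, 0.3558]
tool_rot: [0.08, 0.752, 0.654, 0.027]
ft_force: [0.5, -0.2, -0.4]
finger_gap: 0.451
grip_force: 0.0
```

Request:
servo_tool([
  [0.408,0.008,-0.005,-43],
  [0.408,0.008,-0.005,-43],
  [0.408,0.008,-0.005,-43],
  [0.408,0.008,-0.005,-43],
  [0.408,0.008,-0.005,-43],
])

```text
clock: 7.5
tool_pos: [0.5582, -0.0486, 0.3435]
tool_rot: [0.084, 0.458, 0.885, -0.005]
ft_force: [1.1, -0.1, -0.1]
finger_gap: 0.452
grip_force: 0.0
```

```bash
python3 - <<'E'
from h import *
plan([.585,.125,.30],56.5)
E
```

```text
t 7.5 pos [ 0.5582 -0.0486  0.3435] tool d [0.132  0.1196 0.032 ] yaw 35.63 spin -20.870330981914123 z [ 0.145 -0.085 -0.986] tilt 9.69 q [-0.066  0.177  1.524 -0.079  1.29  -0.667] F [ 1.1 -0.1 -0.1] 0.0 0.452
```

Request:
servo_tool([
  [0.132,0.12,0.032,-21],
  [0.132,0.12,0.032,-21],
  [0.132,0.12,0.032,-21],
  [0.132,0.12,0.032,-21],
  [0.132,0.12,0.032,-21],
])

```text
clock: 8.0
tool_pos: [0.5862, 0.127, 0.298]
tool_rot: [0.08, 0.289, 0.954, -0.02]
ft_force: [-0.4, 0.5, 0.1]
finger_gap: 0.444
grip_force: 0.0
```

```bash
python3 - <<'E'
from h import *
im,d,p=grab("wrist"); cv2.imwrite("pics/wrist1.png",im)
C=cloud(d,p); m=(d>0)&(C[...,2]>.13)&(C[...,2]<.17)&(C[...,0]>.45)&(C[...,0]<.75)&(abs(C[...,1]-.12)<.2)
P=C[m]; print(len(P)); rc=cv2.minAreaRect((P[:,:2]*1000).astype(np.float32)); print(rc,np.percentile(P[:,2],[10,50,95]).round(4))
plan([.598,.125,.30],56.5)
s=r.read_state(); print(rot(s['tool_rot']).as_matrix().round(3))
E
```

```text
2929
((593.829345703125, 123.19317626953125), (11.596017837524414, 202.0316162109375), 56.53958511352539) [0.1427 0.1451 0.1465]
t 8.05 pos [0.5862 0.1249 0.2989] tool d [-0.0097  0.0067  0.0006] yaw 56.21 spin -0.2902904388338925 z [ 0.143 -0.085 -0.986] tilt 9.56 q [ 0.251  0.275  1.505 -0.125  1.247 -0.697] F [-0.5 -0.6  0.8] 0.0 0.45
[[-0.819  0.556  0.143]
 [ 0.55   0.831 -0.085]
 [-0.166  0.009 -0.986]]
```

View pics/wrist1.png

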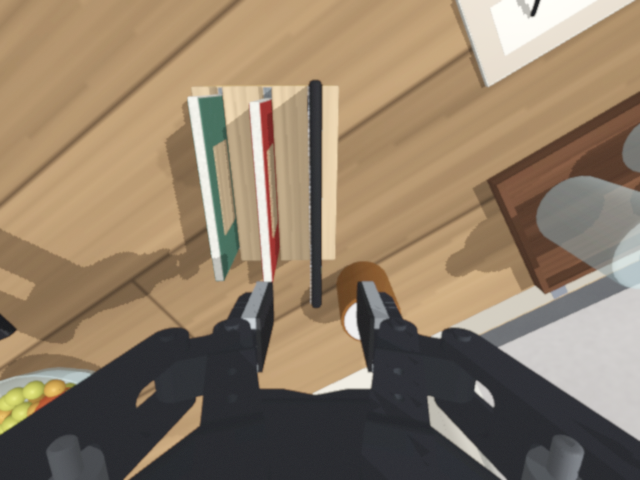

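The wrist view shows the tablet edge as a dark bar at column 316, rows 80–305, between the open fingers at columns 260 and 370. The top centre refines to (0.594, 0.123, 0.1455), yaw 56.5°.

```bash
python3 - <<'E'
from h import *
plan([.5947,.1226,.131],56.5)
E
```

```text
t 8.05 pos [0.5862 0.1249 0.2989] tool d [0.0197 0.0014 0.167 ] yaw 56.21 spin -0.2902904388338925 z [ 0.143 -0.085 -0.986] tilt 9.56 q [ 0.251  0.275  1.505 -0.125  1.247 -0.697] F [-0.5 -0.6  0.8] 0.0 0.45
```

Request:
servo_tool([
  [0.02,0.001,0.03,-0.3],
  [0.02,0.001,0.07,-0.3],
  [0.02,0.001,0.11,-0.3],
  [0.02,0.001,0.145,-0.3],
  [0.02,0.001,0.166,-0.3],
])

```text
clock: 8.55
tool_pos: [0.5935, 0.1188, 0.1305]
tool_rot: [0.08, 0.29, 0.953, -0.021]
ft_force: [0.6, -0.7, -0.8]
finger_gap: 0.451
grip_force: 0.0
```

Request:
servo_tool([
  [0,0,0,0],
  [0,0,0,0],
  [0,0,0,0],
  [0,0,0,0],
  [0,0,0,0],
], claw=0.0, newtons=60)

```text
clock: 9.05
tool_pos: [0.5946, 0.1209, 0.1337]
tool_rot: [0.082, 0.289, 0.954, -0.02]
ft_force: [-0.1, 0.4, 1.5]
finger_gap: 0.103
grip_force: 62.9
```

```bash
python3 - <<'E'
from h import *
plan([.5947,.1226,.28],56.5)
E
```

```text
t 9.05 pos [0.5946 0.1209 0.1337] tool d [-0.0237  0.0029 -0.1443] yaw 56.33 spin -0.16819954886929622 z [ 0.145 -0.085 -0.986] tilt 9.69 q [ 0.24   0.408  1.744 -0.153  0.874 -0.65 ] F [-0.1  0.4  1.5] 62.853755950927734 0.103
```

Request:
servo_tool([
  [-0.003,0,-0.02,0],
  [-0.008,0,-0.05,0],
  [-0.015,0.001,-0.09,0],
  [-0.022,0.001,-0.13,0],
  [-0.029,0.002,-0.17,0],
])

```text
clock: 9.55
tool_pos: [0.5941, 0.1211, 0.3067]
tool_rot: [0.081, 0.289, 0.954, -0.02]
ft_force: [0.2, 1.0, -3.4]
finger_gap: 0.107
grip_force: 62.2
```

```bash
python3 - <<'E'
from h import *
a=np.radians(-4.3); u=np.array([np.cos(a),np.sin(a),0]); Y=np.array([-np.sin(a),np.cos(a),0]); z=np.array([0,0,1.])
X=u*np.cos(np.pi/6)+z*.5; Z=np.cross(X,Y); T=np.c_[X,Y,Z]
n=np.radians(56.5); T0=np.c_[[np.cos(n),np.sin(n),0],[-np.sin(n),np.cos(n),0],[0,0,1]]
s=r.read_state(); G=T0.T@rot(s['tool_rot']).as_matrix(); print('grasp in tablet\n',G.round(3)); np.save('G.npy',G)
print('target tool\n',(T@G).round(3)); z=(T@G)[:,2]; print(np.degrees(np.arctan2(z[1],z[0])),np.degrees(np.arccos(-z[2]))); plan([.7,-.1,.36])
im,d,p=grab("scene"); cv2.imwrite("pics/lift.png",im[150:390,200:520])
E
```

```text
grasp in tablet
 [[ 0.004  1.     0.008]
 [ 0.986 -0.003 -0.166]
 [-0.166  0.008 -0.986]]
target tool
 [[ 0.161  0.859  0.486]
 [ 0.977 -0.068 -0.203]
 [-0.142  0.507 -0.85 ]]
-22.691406931907068 31.777213317563167
t 9.55 pos [0.5941 0.1211 0.3067] tool d [-0.2168 -0.1248 -0.0186] yaw 56.33 spin None z [ 0.143 -0.085 -0.986] tilt 9.57 q [ 0.241  0.282  1.475 -0.123  1.267 -0.712] F [ 0.2  1.  -3.4] 62.24548816680908 0.107
```

View pics/lift.png

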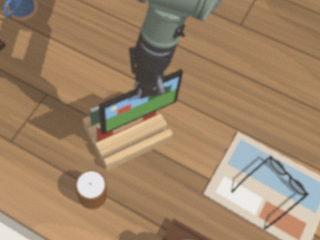

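The crop shows the tablet held at about (140,100), upright with sky on top and clear of the dock. The books are still in their grooves. Next I'll carry it toward azimuth -19° and turn the screen to the chair.

Request:
servo_tool([
  [-0.025,-0.016,-0.01,0],
  [-0.06,-0.038,-0.02,0],
  [-0.1,-0.064,-0.02,0],
  [-0.14,-0.09,-0.025,0],
  [-0.18,-0.115,-0.03,0],
], newtons=80)

```text
clock: 10.1
tool_pos: [0.6742, -0.0722, 0.3637]
tool_rot: [0.081, 0.289, 0.954, -0.02]
ft_force: [1.3, 0.7, -3.6]
finger_gap: 0.097
grip_force: 81.9
```

Request:
servo_tool([
  [-0.035,-0.023,-0.006,7],
  [-0.07,-0.046,-0.012,15],
  [-0.11,-0.07,-0.018,23],
  [-0.145,-0.095,-0.024,31],
  [-0.177,-0.115,-0.03,38],
])

```text
clock: 10.6
tool_pos: [0.7511, -0.263, 0.4216]
tool_rot: [0.083, 0.586, 0.806, 0.007]
ft_force: [1.0, -0.1, -3.3]
finger_gap: 0.095
grip_force: 81.9
```

Request:
servo_tool([
  [0,0,0,7],
  [0,0,0,14],
  [0,0,0,20],
  [0,0,0,23],
])

```text
clock: 11.0
tool_pos: [0.7512, -0.2609, 0.4207]
tool_rot: [0.079, 0.734, 0.674, 0.024]
ft_force: [0.6, 0.5, -3.1]
finger_gap: 0.1
grip_force: 81.9
```

```bash
cat >> h.py <<'E'
def target():
    a=np.radians(-4.3); Y=np.array([-np.sin(a),np.cos(a),0]); X=np.array([np.cos(a),np.sin(a),0])*np.cos(np.pi/6)+[0,0,.5]
    return np.c_[X,Y,np.cross(X,Y)]@np.load('G.npy')
def err():
    s=r.read_state(); M=rot(s['tool_rot']).as_matrix(); T=target()
    print('z now',M[:,2].round(3),'z target',T[:,2].round(3),'rotvec err deg (tool)',np.degrees(R.from_matrix(M.T@T).as_rotvec()).round(2))
    Q=M@np.load('G.npy').T; print('tablet axes\n',Q.round(3),'lean',np.degrees(np.arcsin(Q[2,0])).round(2),'face az',np.degrees(np.arctan2(Q[1,0],Q[0,0])).round(2),'roll',np.degrees(np.arcsin(Q[2,1])).round(2))
    b=s['tool_pos']-M[:,2]*.005-Q[:,2]*.125; print('lower edge ctr',b.round(4)); return M
E
python3 - <<'E'
from h import *
plan([.9,-.31,.5]); M=err()
for e in (10,25,40):
  e=np.radians(e);print((M.T@(0.45*np.array([np.cos(-.33)*np.cos(e),np.sin(-.33)*np.cos(e),np.sin(e)]))).round(3))
E
```

```text
t 11.0 pos [ 0.7512 -0.2609  0.4207] tool d [-0.041   0.1624 -0.0529] yaw -4.59 spin None z [ 0.142 -0.085 -0.986] tilt 9.5 q [-0.336  0.611  0.669 -0.034  1.7   -0.257] F [ 0.6  0.5 -3.1] 81.94698929786682 0.1
z now [ 0.142 -0.085 -0.986] z target [ 0.486 -0.203 -0.85 ] rotvec err deg (tool) [-21.81  -5.17   2.53]
tablet axes
 [[ 0.987  0.063 -0.146]
 [-0.075  0.994 -0.082]
 [ 0.14   0.092  0.986]] lean 8.07 face az -4.37 roll 5.28
lower edge ctr [ 0.7687 -0.2502  0.3024]
[-0.11   0.436 -0.006]
[-0.11   0.419 -0.122]
[-0.102  0.373 -0.23 ]
```

Request:
servo_tool([
  [-0.1,0.42,-0.12,0],
  [-0.1,0.42,-0.12,0],
  [-0.1,0.42,-0.12,0],
  [-0.1,0.42,-0.12,0],
  [-0.1,0.42,-0.12,0],
])

```text
clock: 11.5
tool_pos: [0.8252, -0.282, 0.4284]
tool_rot: [0.097, 0.731, 0.674, 0.033]
ft_force: [-0.1, 0.5, -3.1]
finger_gap: 0.099
grip_force: 82.9
```

Request:
servo_tool([
  [-0.1,0.42,-0.1,0],
  [-0.1,0.42,-0.1,0],
  [-0.1,0.42,-0.1,0],
  [-0.1,0.42,-0.1,0],
  [-0.1,0.42,-0.1,0],
])

```text
clock: 12.0
tool_pos: [0.8538, -0.2891, 0.4042]
tool_rot: [0.113, 0.73, 0.673, 0.042]
ft_force: [-0.0, -1.1, -3.7]
finger_gap: 0.097
grip_force: 82.9
```

Request:
servo_tool([
  [-0.1,0.42,-0.09,0],
  [-0.1,0.42,-0.09,0],
  [-0.1,0.42,-0.09,0],
  [-0.1,0.42,-0.09,0],
  [-0.1,0.42,-0.09,0],
])

```text
clock: 12.5
tool_pos: [0.8779, -0.2949, 0.3875]
tool_rot: [0.131, 0.728, 0.671, 0.051]
ft_force: [0.2, 0.3, -3.3]
finger_gap: 0.099
grip_force: 82.9
```

```bash
python3 - <<'E'
from h import *
plan([.9,-.31,.5]); M=err()
E
```

```text
t 12.5 pos [ 0.8779 -0.2949  0.3875] tool d [-0.0242  0.0514 -0.1007] yaw -3.82 spin None z [ 0.25  -0.122 -0.961] tilt 16.12 q [-0.325  0.887  0.215 -0.036  1.76  -0.256] F [ 0.2  0.3 -3.3] 82.92993664741516 0.099
z now [ 0.25  -0.122 -0.961] z target [ 0.486 -0.203 -0.85 ] rotvec err deg (tool) [-15.27  -3.69   2.71]
tablet axes
 [[ 0.966  0.048 -0.254]
 [-0.061  0.997 -0.045]
 [ 0.251  0.059  0.966]] lean 14.52 face az -3.61 roll 3.38
lower edge ctr [ 0.9083 -0.2887  0.2715]
```

Request:
servo_tool([
  [-0.1,0.42,-0.1,0],
  [-0.1,0.42,-0.1,0],
  [-0.1,0.42,-0.1,0],
  [-0.1,0.42,-0.1,0],
  [-0.1,0.42,-0.1,0],
])

```text
clock: 13.0
tool_pos: [0.894, -0.298, 0.3842]
tool_rot: [0.148, 0.725, 0.67, 0.061]
ft_force: [0.3, 0.0, -3.6]
finger_gap: 0.098
grip_force: 82.9
```

Request:
servo_tool([
  [-0.1,0.42,-0.09,0],
  [-0.1,0.42,-0.09,0],
  [-0.1,0.42,-0.09,0],
  [-0.1,0.42,-0.09,0],
  [-0.1,0.42,-0.09,0],
])

```text
clock: 13.5
tool_pos: [0.9079, -0.3006, 0.3848]
tool_rot: [0.166, 0.722, 0.668, 0.07]
ft_force: [0.1, 0.2, -2.8]
finger_gap: 0.102
grip_force: 82.9
```

Request:
servo_tool([
  [-0.1,0.42,-0.08,0],
  [-0.1,0.42,-0.08,0],
  [-0.1,0.42,-0.08,0],
  [-0.1,0.42,-0.08,0],
  [-0.1,0.42,-0.08,0],
])

```text
clock: 14.0
tool_pos: [0.9198, -0.3026, 0.3889]
tool_rot: [0.184, 0.719, 0.665, 0.08]
ft_force: [1.2, 1.2, -3.9]
finger_gap: 0.101
grip_force: 83.0
```

Request:
servo_tool([
  [-0.1,0.42,-0.06,0],
  [-0.1,0.42,-0.06,0],
  [-0.1,0.42,-0.06,0],
  [-0.1,0.42,-0.06,0],
  [-0.1,0.42,-0.06,0],
])

```text
clock: 14.5
tool_pos: [0.9319, -0.3052, 0.3927]
tool_rot: [0.201, 0.716, 0.662, 0.09]
ft_force: [-1.0, -0.8, -4.3]
finger_gap: 0.099
grip_force: 83.0
```

```bash
python3 - <<'E'
from h import *
plan([.9,-.31,.5]); M=err()
E
```

```text
t 14.5 pos [ 0.9319 -0.3052  0.3927] tool d [-0.023   0.0148 -0.1087] yaw -2.58 spin None z [ 0.396 -0.169 -0.903] tilt 25.49 q [-0.317  0.902  0.215 -0.038  1.581 -0.248] F [-1.  -0.8 -4.3] 82.95832514762878 0.099
z now [ 0.396 -0.169 -0.903] z target [ 0.486 -0.203 -0.85 ] rotvec err deg (tool) [-6.07 -1.65  2.7 ]
tablet axes
 [[ 0.916  0.036 -0.4  ]
 [-0.038  0.999  0.003]
 [ 0.4    0.013  0.916]] lean 23.58 face az -2.38 roll 0.72
lower edge ctr [ 0.98   -0.3047  0.2826]
```

Request:
servo_tool([
  [-0.1,0.42,-0.04,0],
  [-0.1,0.42,-0.04,0],
  [-0.1,0.42,-0.04,0],
  [-0.1,0.42,-0.04,0],
  [-0.1,0.42,-0.04,0],
])

```text
clock: 15.0
tool_pos: [0.9443, -0.308, 0.3963]
tool_rot: [0.219, 0.712, 0.66, 0.1]
ft_force: [0.8, 0.1, -3.8]
finger_gap: 0.1
grip_force: 83.0
```

Request:
servo_tool([
  [-0.1,0.42,-0.02,0],
  [-0.1,0.42,-0.02,0],
  [-0.1,0.42,-0.02,0],
  [-0.1,0.42,-0.02,0],
  [-0.1,0.42,-0.02,0],
])

```text
clock: 15.5
tool_pos: [0.9568, -0.311, 0.3996]
tool_rot: [0.237, 0.708, 0.656, 0.11]
ft_force: [-0.1, 0.2, -3.5]
finger_gap: 0.101
grip_force: 83.0
```

Request:
servo_tool([
  [-0.1,0.42,0,0],
  [-0.1,0.42,0,0],
  [-0.1,0.42,0,0],
])

```text
clock: 15.8
tool_pos: [0.9685, -0.3142, 0.4039]
tool_rot: [0.254, 0.704, 0.653, 0.119]
ft_force: [-0.1, 0.4, -3.0]
finger_gap: 0.097
grip_force: 83.0
```

```bash
python3 - <<'E'
from h import *
M=err(); T=target(); G=np.load('G.npy'); Q=T@G.T
a=np.array([.72,-.156-.0745*(.72-1),.15+.068*.866])  # tablet centre on midline
tcp=a+Q[:,2]*(.125-.068)+T[:,2]*.005; print('tcp target',tcp.round(4)); plan(tcp)
E
```

```text
z now [ 0.5   -0.202 -0.842] z target [ 0.486 -0.203 -0.85 ] rotvec err deg (tool) [ 0.91 -0.12  2.69]
tablet axes
 [[ 0.862  0.032 -0.506]
 [-0.016  0.999  0.036]
 [ 0.506 -0.023  0.862]] lean 30.42 face az -1.05 roll -1.33
lower edge ctr [ 1.0292 -0.3177  0.3003]
tcp target [ 0.694 -0.134  0.254]
t 15.8 pos [ 0.9685 -0.3142  0.4039] tool d [ 0.1683 -0.3158 -0.0473] yaw -1.24 spin None z [ 0.5   -0.202 -0.842] tilt 32.62 q [-0.314  0.91   0.215 -0.038  1.448 -0.245] F [-0.1  0.4 -3. ] 82.9834234714508 0.097
```

Request:
servo_tool([
  [0,0,0,2.7],
  [0,0,0,2.7],
])

```text
clock: 16.0
tool_pos: [0.9685, -0.3143, 0.4037]
tool_rot: [0.251, 0.719, 0.636, 0.125]
ft_force: [0.4, 0.6, -3.6]
finger_gap: 0.101
grip_force: 83.0
```

```bash
python3 - <<'E'
from h import *
M=err(); plan([.694,-.134,.40])
z=np.load("scene0.npz"); p=eyes.camera_params("scene"); C=cloud(z['d'],p)
print('candle',C[325:345,282:300][...,:].reshape(-1,3).mean(0).round(3)); B=C[195:262,112:196].reshape(-1,3); B=B[B[:,2]>.06]; print('bowl',B.min(0).round(3),B.max(0).round(3),B.mean(0).round(3))
E
```

```text
z now [ 0.5   -0.202 -0.842] z target [ 0.486 -0.203 -0.85 ] rotvec err deg (tool) [ 0.9  -0.15 -0.01]
tablet axes
 [[ 0.856  0.072 -0.512]
 [-0.062  0.997  0.036]
 [ 0.513  0.001  0.858]] lean 30.89 face az -4.14 roll 0.05
lower edge ctr [ 1.03   -0.3177  0.3006]
t 16.0 pos [ 0.9685 -0.3143  0.4037] tool d [ 0.1329 -0.2473 -0.1704] yaw -4.34 spin None z [ 0.5   -0.202 -0.842] tilt 32.6 q [-0.314  0.91   0.215 -0.038  1.448 -0.198] F [ 0.4  0.6 -3.6] 82.96749114990234 0.101
candle [0.772 0.091 0.087]
bowl [ 0.58  -0.517  0.06 ] [1.061 0.326 1.175] [ 0.699 -0.395  0.095]
```

Request:
servo_tool([
  [0.01,-0.018,-0.012,0],
  [0.025,-0.046,-0.032,0],
  [0.04,-0.074,-0.051,0],
  [0.055,-0.102,-0.07,0],
  [0.07,-0.13,-0.09,0],
])

```text
clock: 16.5
tool_pos: [0.8222, -0.2184, 0.4025]
tool_rot: [0.252, 0.718, 0.636, 0.125]
ft_force: [0.5, 0.1, -2.2]
finger_gap: 0.098
grip_force: 82.9
```

Request:
servo_tool([
  [0.015,-0.028,-0.019,0],
  [0.03,-0.056,-0.039,0],
  [0.045,-0.084,-0.058,0],
  [0.057,-0.106,-0.073,0],
  [0.063,-0.117,-0.08,0],
])

```text
clock: 17.0
tool_pos: [0.692, -0.1325, 0.401]
tool_rot: [0.252, 0.718, 0.637, 0.126]
ft_force: [-0.0, -0.0, -3.9]
finger_gap: 0.102
grip_force: 83.0
```

```bash
python3 - <<'E'
from h import *
M=err(); plan([.694,-.134,.254])
E
```

```text
z now [ 0.501 -0.201 -0.842] z target [ 0.486 -0.203 -0.85 ] rotvec err deg (tool) [ 0.99 -0.19  0.07]
tablet axes
 [[ 0.855  0.07  -0.513]
 [-0.06   0.998  0.035]
 [ 0.515  0.001  0.857]] lean 30.96 face az -4.03 roll 0.04
lower edge ctr [ 0.7537 -0.1359  0.2981]
t 17.0 pos [ 0.692  -0.1325  0.401 ] tool d [ 0.0194 -0.0749  0.125 ] yaw -4.24 spin None z [ 0.501 -0.201 -0.842] tilt 32.68 q [-0.153  0.223  1.433 -0.153  0.933  0.024] F [-0.  -0.  -3.9] 82.96809196472168 0.102
```

Now straight down, keeping the tilt.

Request:
servo_tool([
  [0.003,-0.012,0.02,0],
  [0.008,-0.03,0.05,0],
  [0.013,-0.048,0.08,0],
  [0.017,-0.065,0.108,0],
  [0.019,-0.075,0.125,0],
])

```text
clock: 17.5
tool_pos: [0.6945, -0.1356, 0.2495]
tool_rot: [0.25, 0.719, 0.637, 0.124]
ft_force: [0.1, 0.1, -4.9]
finger_gap: 0.098
grip_force: 83.0
```

Request:
servo_tool([
  [0,0,0,0],
  [0,0,0,0],
  [0,0,0,0],
])

```text
clock: 17.8
tool_pos: [0.6976, -0.136, 0.2558]
tool_rot: [0.253, 0.718, 0.636, 0.127]
ft_force: [0.3, -0.1, -3.9]
finger_gap: 0.099
grip_force: 83.0
```

```bash
python3 - <<'E'
from h import *
M=err(); plan([.694,-.134,.254])
for n in ("scene","side"):
    im,d,p=grab(n); np.savez(n+"1.npz",im=im,d=d); C=cloud(d,p); cv2.imwrite(f"pics/{n}1.png",im)
    hsv=cv2.cvtColor(im,cv2.COLOR_BGR2HSV)
    if n=="scene":
        m=(d>0)&(C[...,2]>.14)&(C[...,2]<.235)&(C[...,0]>.62)&(C[...,0]<.82)&(abs(C[...,1]+.134)<.14); P=C[m]; c=P.mean(0)
        for _ in range(3):
            _,s,V=np.linalg.svd(P-c,full_matrices=False); k=abs((P-c)@V[2])<.006; P=P[k]; c=P.mean(0)
        nv=V[2]*np.sign(V[2,2]); print(len(P),c.round(3),'n',nv.round(3),'lean',np.degrees(np.arcsin(nv[2])),'az',np.degrees(np.arctan2(nv[1],nv[0])))
        e=np.cross([0,0,1],nv); e/=np.linalg.norm(e); up=np.cross(nv,e)
        q=np.c_[(P)@e,(P)@up]*1000; rc=cv2.minAreaRect(q.astype(np.float32)); print(rc,'zmin',np.percentile(P[:,2],[.5,1,99]))
        k=P[:,2]<.17; print('lower corners',P[np.argmin(P[:,1]-0*P[:,2])].round(3),P[np.argmax(P[:,1])].round(3))
E
```

```text
z now [ 0.505 -0.202 -0.839] z target [ 0.486 -0.203 -0.85 ] rotvec err deg (tool) [ 1.24 -0.12 -0.03]
tablet axes
 [[ 0.853  0.071 -0.517]
 [-0.061  0.997  0.037]
 [ 0.518  0.     0.855]] lean 31.22 face az -4.09 roll 0.01
lower edge ctr [ 0.7597 -0.1396  0.1531]
t 17.8 pos [ 0.6976 -0.136   0.2558] tool d [ 0.0017 -0.0041 -0.0007] yaw -4.3 spin None z [ 0.505 -0.202 -0.839] tilt 32.94 q [-0.157  0.307  1.685 -0.217  0.598  0.11 ] F [ 0.3 -0.1 -3.9] 82.96238422393799 0.099
2320 [ 0.743 -0.131  0.197] n [ 0.848 -0.061  0.526] lean 31.72660649767505 az -4.121065769090343
((-81.18036651611328, -229.0460968017578), (98.61425018310547, 205.5587921142578), 89.9740982055664) zmin [0.15500508 0.15609317 0.23432488]
lower corners [ 0.753 -0.239  0.162] [ 0.723 -0.032  0.229]
```

View pics/scene1.png

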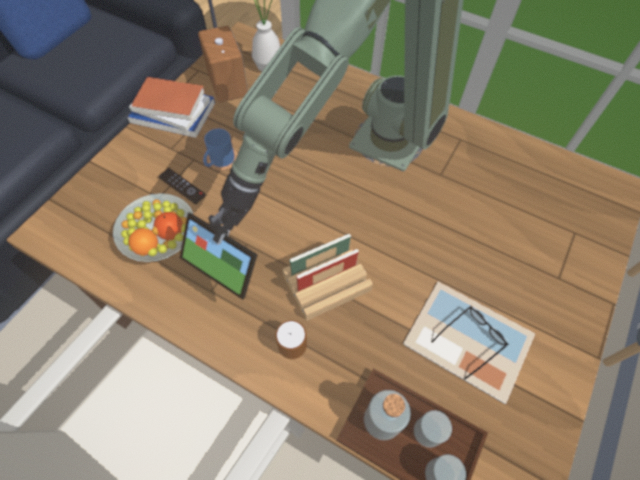

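View pics/side1.png

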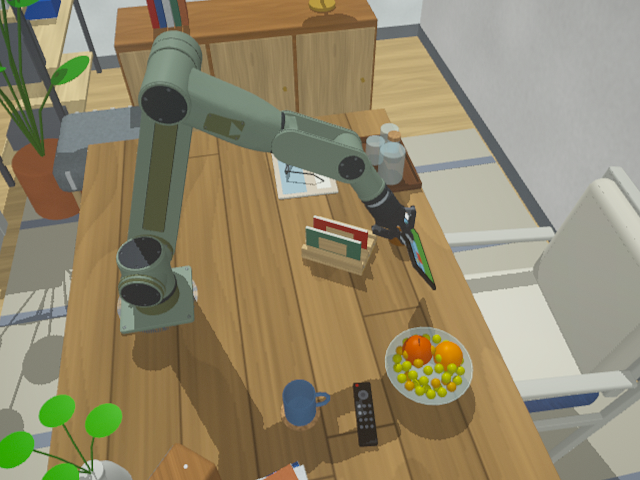

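The scene view shows the tablet at (217,255), lit picture upright with sky on top, facing the chair. The paperbacks are in the dock at (325,262), and the bowl and candle have not moved. The side view shows it hanging clear of the table at (420,258). By measurement it leans about 31° and faces azimuth -4.1°, with the chair axis at -4.3°. The lower edge is at 0.153 m and it sits within 3 mm of the midline. I'm handing it in.

```bash
python3 - <<'E'
from h import *
plan([.694,-.134,.254]); print(workorder.hand_in())
E
```

```text
t 17.9 pos [ 0.6973 -0.136   0.2554] tool d [ 0.0016 -0.0036 -0.0009] yaw -4.31 spin None z [ 0.504 -0.202 -0.84 ] tilt 32.89 q [-0.157  0.307  1.685 -0.217  0.598  0.11 ] F [ 0.1  0.3 -3.8] 82.96164393424988 0.103
the job is handed in; nothing more can be done
None
```

I handed the job in at 17.9 s with the tablet held still before the armchair: upright, within 3 mm of its midline, facing it to about 0.2°, leaning back about 31°, lower edge about 15 cm up, everything else apparently undisturbed in the last pictures; its distance from the seat is an estimate, as the table hid the seat's front, and no verdict was returned.

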